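Nest the test dish and hold the contact probe on its mark

ROBOT

A 6-joint arm with a two-finger parallel gripper is mounted at the origin on the work surface. World frame = base frame: x ahead of the robot, y to its left, z up, the work surface at z = 0. Lengths are in mm, angles in rad, forces in N, time in s.
With the tool pointing down it reaches from about 300 to 850 mm from the base axis. Payload 5.4 kg.
Tool frame: the origin (TCP) lies midway between the tips of the shut fingers; the grasp point (between the pads) lies 19 mm behind it (bot.pinch_z is the z of the grasp point in the tool frame, in mm); z points along the fingers, y is the line along which they close (so a half turn about z gives the same grasp; the last joint's range is limited). The gripper opens to 85 mm and grips with 20 to 120 N. Pads are 22 mm wide; open, the fingers measure 114 mm over their backs; the gripper's body (76 mm by 85 mm) begins 54 mm behind the grasp point. The pads swing forward as they close: fully open they stand 13 mm farther back than shut.
Start: joints at [0.919, 0.158, 1.597, -0, 1.386, -0.21], TCP at [245.858, 519.769, 231.299] pointing down, gripper open.
Joint ranges: [-2.91, 2.91], [-0.94, 2.29], [0.18, 2.7], [-1.29, 4.43], [0.17, 2.64], [-3, 3]. Speed limits (rad/s): [2.57, 2.57, 3.14, 3.14, 3.14, 3.14].

INTERFACE

Orientations are given as a rotation vector (axis times angle).
In Python, from bench import bot, capture, camera_model gives the robot as it stands.
- The arm moves only by the tool play_rows, never from a script. Its arguments are lists of equal length, an entry for each row: "angular": the turn, a rotation vector about the world's x, y, z in units of 6 degrees (1.0 is 6 degrees), a list of three; "xyz": the shift along the world's x, y, z in units of 40 mm (1.0 is 40 mm), a list of three; "fingers": the opening, from 0 (shut) to 1 (fully open). In form: {"angular": [[wx, wy, wz], ...], "xyz": [[tx, ty, tz], ...], "fingers": [fingers, ...]}. A call has 1 to 5 rows; each row shifts and turns the commanded pose from where the row before left it; what a row does not reach is not made up. A row lasts 1/10 s, in which the tool goes at most 50 mm and 8.59 degrees, less where a joint would pass 70% of its speed; a pose out of reach is approached as far as the arm can. A call is refused whole if a number of a shift passes 1 or a number of a turn 1, either way. A call with a gripper value outside its range is refused whole. The fingers move at their own pace and stop on an object; "squeeze" is the grip in N (left out, the last holds). Time passes only in rows, so rows that do not move let the fingers close. It gives the time, the measured TCP pose, the force, the opening and the grip force at its end, in the units of the state.
- bot.state(): the state, without advancing time (a new reading comes with each control period).
- capture(name): name is "scene" or "top"; returns (picture, depth): 420x560x3 uint8, red, green, blue; 420x560 float32, mm along the optical axis (not along the pixel's ray), 0 where there is no reading.
- camera_model(name): a dict with "intrinsics" (3x3 intrinsics, pixels), "R" (3x3) and "t" (3): a world point X has camera coordinates R X + t. Camera axes: x right, y down, z forward; pixel columns grow to the right and rows downward; lengths in mm; the calibration is good to about 2 mm. A picture is of the moment at which its call begins. camera_model takes no time and is no camera call.
- bot.hand_in(): hands the job in; it is judged then, once.
The state is a dict: "time": time; "joint_positions": joint angles; "joint_vel": joint speeds; "effort": joint torques, N m; "tcp_pos": TCP position; "tcp_rot": TCP orientation; "ft_force": force on the tool from outside, world axes, zero at the start; "wrist_torque": the same for the moment, N m; "gripper_width": finger opening in mm; "grasp_force": force on a finger pad.
Only numpy, scipy, OpenCV 4.12 (cv2) and the standard library are available. Lean on these libraries where they do the work, as an engineer would, in place of code of your own. Each camera call takes 0.05 s, during which the arm holds its last target. There are 200 camera calls.

TASK

Set the aluminium liner cup down inside the black iron pot on the burner stand, then set the small white porcelain dish down inside the liner, both standing flat on the bottom and lowered in rather than dropped. Then take the contact probe from its wooden rest by the black handle, hold it upright with its spring tip on the dark spot in the bottom of the dish, and press lightly so that the spring tip is pushed about half way in (never hard against its stop). Finish while still holding it there, steady; do not disturb the other things on the bench.

Things in the scene. Friction and masses are not known exactly. Their poses are not given: they have to be found in the camera images.
- pot: Fixed squat gas burner stand (round foot 132 mm across, brass gas nipple sticking out to 95 mm from the axis along +x) with a round socket plate 116 mm across and a straight-sided black iron pot locked in it. Origin on the axis at bench level, z up. Pot outside diameter 86 mm, inside diameter 76 mm, rim 80 mm above the bench.
- pot_in (a point): Centre of the flat inner floor of the pot, 46 mm above the bench, 34 mm below its rim.
- liner: Loose straight-sided round aluminium cup, 66 mm outside diameter, 66 mm high, wall 5 mm (inside diameter 56 mm), bottom 20 mm thick (inside depth 46 mm), about 0.2 to 0.4 kg. Origin at the centre of its underside, z up. In the pot it stands 32 mm proud of the pot's rim. Stands upright on the bench at the start.
- dish: Loose straight-sided small white porcelain test dish, 46 mm outside diameter, 76 mm high, wall 4 mm (inside diameter 38 mm), thick bottom of 42 mm (inside depth 34 mm), about 0.13 to 0.25 kg. Origin at the centre of its underside, z up. In the liner it stands 30 mm proud of the liner's rim. Stands upright on the bench at the start.
- mark (a point): The marked spot: a dark dot 10 mm across at the centre of the dish's inner floor, 42 mm above the dish's underside and 34 mm below its rim.
- rest: Fixed wooden probe rest, foot 80 x 80 mm, top plate 70 x 70 mm with its upper face 100 mm above the bench and a 14 mm through hole at its centre; open below between two side boards. Origin on its axis at bench level.
- probe: Contact probe, about 0.09 kg, hanging upright in the hole of the rest by its collar. Origin at the centre of the collar's underside, z up along the probe. Steel collar 28 mm across and 4 mm thick; above it a round black handle 22 mm in diameter, from 4 to 64 mm above the origin; below it a round stem 8 mm in diameter down to 55 mm below the origin, then the thinner spring tip, whose end is 80 mm below the origin when out.
- probe_tip (a point): The rounded end (6 mm across) of the probe's spring tip.
- plunger (a joint): How far the spring tip is pushed into the probe, m: 0 = fully out (as at the start), 0.014 = against its stop. Spring 300 N/m without preload, so half way in is about 2 N.
- sinker_a: Bystander: loose grey lead cone sinker, 34 mm across, 42 mm high. Origin under its centre.
- sinker_b: Bystander: a second sinker like sinker_a.
- spout: Bystander: loose steel pour spout, an open channel 110 x 34 mm, 20 to 30 mm high. Origin under its centre, x along it.
- mould: Bystander: loose aluminium mould block 100 x 45 x 30 mm. Origin under its centre, x along it.
- ingot: Bystander: loose lead bar 90 x 35 x 18 mm. Origin under its centre, x along it.
- wrench: Bystander: loose steel wrench lying flat, x along it.
There are look-alikes about, which are no part of the job. Leave any green look-alike of the pot alone. What is shaped like the dish but blue is not meant.

How it is judged:
By the outcome, as a careful person would: the job done as asked, in the order asked, and still so for the second after the job is handed in, while the arm keeps its last pose, push and grip.
It also fails if it takes over 58 s, if anything falls off the work surface, if the arm or the gripper's body presses on something with over 40 N, if the wrist force passes 120 N, or if a joint passes its speed limit or range.

## Working session

There is one attempt and no reset: what is moved stays moved. The work goes in short steps, Python scripts to look and compute and a tool call to move; the robot and the scene stay as the last step left them, time stands still between calls to the robot, and variables do not carry over. Pictures are saved under pics/ and viewed, at most 10 in all, crops included, and the job is handed in when it is done.

Besides the shell and the picture viewer there is one more tool, called after "Call:" as a command line: name --argument value ..., lists and objects as JSON in quotes. play_rows: Moves the arm, as the interface text tells. Its arguments: {"type":"object","properties":{"angular":{"type":"array","items":{"type":"array","items":{"type":"number"}}},"xyz":{"type":"array","items":{"type":"array","items":{"type":"number"}}},"fingers":{"type":"array","items":{"type":"number"}},"squeeze":{"type":"number"}},"required":["angular","xyz","fingers"]}

```bash
ls; mkdir -p pics; python3 - <<'E'
from bench import bot,capture,camera_model
import cv2,numpy as np
for n in("scene","top"):
    p,d=capture(n); cv2.imwrite(f"pics/{n}0.png",cv2.cvtColor(p,cv2.COLOR_RGB2BGR)); np.save(f"{n}0.npy",d)
    m=camera_model(n); print(n,m)
print(bot.state(),bot.pinch_z)
E
```

```text
pics
scene {'intrinsics': array([[390.7441854 ,   0.        , 278.18617122],
       [  0.        , 390.7441854 , 212.15473955],
       [  0.        ,   0.        ,   1.        ]]), 'R': array([[ 0.83059136,  0.55686211, -0.00475304],
       [ 0.28590315, -0.43373405, -0.85447888],
       [-0.47788847,  0.70836386, -0.51946439]]), 't': array([-426.42911644, -104.3824447 , 1128.31411361])}
top {'intrinsics': array([[413.61547789,   0.        , 281.22361578],
       [  0.        , 413.61547789, 206.32951683],
       [  0.        ,   0.        ,   1.        ]]), 'R': array([[-1.20935629e-01, -9.92660320e-01,  2.48933265e-04],
       [-9.68437127e-01,  1.17929453e-01, -2.19595481e-01],
       [ 2.17954363e-01, -2.67979938e-02, -9.75590981e-01]]), 't': array([  8.48454927, 557.63702969, 850.51151618])}
{'time': 0.1, 'joint_positions': array([ 9.18873476e-01,  1.58984661e-01,  1.59814156e+00,  1.28033012e-05,
        1.38622856e+00, -2.10113971e-01]), 'joint_vel': array([-0.0004233 , -0.00047361, -0.00294357,  0.00095586, -0.00027355,
       -0.00057273]), 'effort': array([ 1.08167183e-03, -3.96987498e+01, -3.32338321e+01, -1.46618627e-04,
        4.15874892e-03,  9.04294598e-05]), 'tcp_pos': array([245.52948904, 519.32006686, 230.39848665]), 'tcp_rot': array([-6.88200776e-01, -3.06451967e+00,  2.50593423e-03]), 'ft_force': array([-0.14569751,  0.60670141, -1.09055852]), 'wrist_torque': array([0.0332805 , 0.02797327, 0.00688675]), 'grasp_force': 0.0, 'gripper_width': 85.65501754795925} -18.700000000000003
```

View pics/scene0.png

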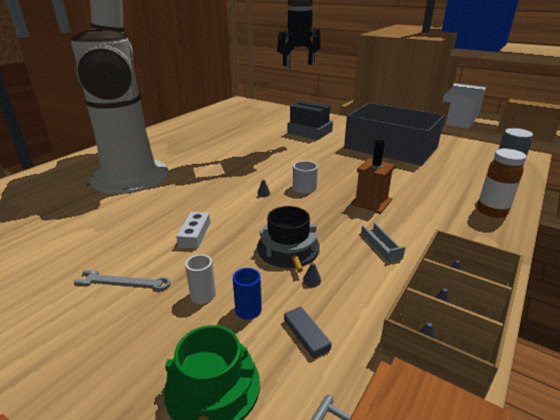

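View pics/top0.png

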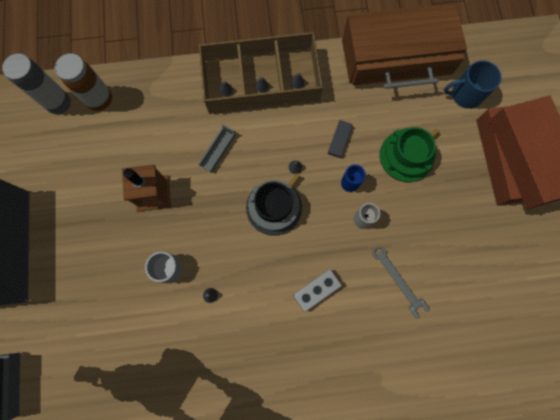

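The scene view shows the liner at (305,178), the white dish at (201,280), the pot at (289,225) and the probe in its rest at (377,170). In the top view they are at (162,268), (367,216), (274,203) and (140,180). I'll measure the rims from the depth images.

```bash
cat > h.py <<'E'
from bench import bot,capture,camera_model
import cv2,numpy as np
from scipy.optimize import least_squares
def cloud(n,d=None):
    if d is None: p,d=capture(n)
    m=camera_model(n);K=m["intrinsics"];v,u=np.nonzero(d>0);z=d[v,u]
    c=np.stack([(u-K[0,2])/K[0,0]*z,(v-K[1,2])/K[1,1]*z,z],1)
    return (c-m["t"])@m["R"], np.stack([u,v],1)
def near(P,c,r,z0,z1):
    return P[(np.hypot(*(P[:,:2]-c).T)<r)&(P[:,2]>z0)&(P[:,2]<z1)]
def circ(Q,ri,ro,c0):
    # centre for which all points lie inside the annulus ri..ro
    def f(c):
        r=np.hypot(*(Q[:,:2]-c).T); return np.maximum(r-ro,0)+np.maximum(ri-r,0)
    return least_squares(f,c0,loss='soft_l1').x
def st():
    s=bot.state(); 
    for k in("time","tcp_pos","tcp_rot","ft_force","gripper_width","grasp_force"): print(k,np.round(s[k],3))
E
python3 - <<'E'
from h import *
C={n:cloud(n,np.load(f"{n}0.npy")) for n in("scene","top")}
px={"liner":((305,168),(162,268),66,28,33),"dish":((201,262),(367,214),76,19,23),"pot":((289,213),(274,203),80,38,43),"handle":((378,145),(135,177),164,0,11),"collar":((378,145),(135,177),104,0,14),"plate":((378,145),(135,177),100,0,50)}
for k,(a,b,h,ri,ro) in px.items():
    P,uv=C["top"]
    # pixel ray intersect z=h
    m=camera_model("top");K=m["intrinsics"];r=m["R"].T@np.linalg.solve(K,[*b,1]);o=-m["R"].T@m["t"]
    c=(o+r*(h-o[2])/r[2])[:2]
    for n in C:
        Q=near(C[n][0],c,60,h-3,h+4)
        if len(Q)<4: print(k,n,len(Q));continue
        med=np.median(Q[:,:2],0)
        Q=Q[np.hypot(*(Q[:,:2]-med).T)<ro+15]
        print(k,n,len(Q),np.round(c),np.round(med,1),"rng",np.round((Q.min(0)+Q.max(0))/2,1),np.round(np.ptp(Q,axis=0),1),"fit",np.round(circ(Q,ri,ro,med),1))
E
```

```text
liner scene 105 [451. 209.] [459.  205.7] rng [457.3 211.5  65.4] [65.1 65.1  4.7] fit [457.8 211.1]
liner top 193 [451. 209.] [457.3 211.5] rng [455.7 212.9  66. ] [64.7 64.8  6. ] fit [454.9 212.5]
dish scene 172 [ 512. -241.] [ 517.4 -249.4] rng [ 516.9 -247.8   76. ] [45.3 45.8  5.8] fit [ 516.5 -248.2]
dish top 94 [ 512. -241.] [ 514.2 -246.5] rng [ 514.3 -246.3   76.1] [44.3 45.3  6.1] fit [ 514.5 -246.6]
pot scene 250 [560. -44.] [572.4 -50.6] rng [568.5 -45.6  79.4] [85.4 84.4  4.7] fit [568.3 -44.7]
pot top 245 [560. -44.] [565.2 -40.5] rng [566.2 -42.6  80.2] [84.5 84.1  6.4] fit [566.4 -43.2]
handle scene 36 [626. 225.] [639.4 233.6] rng [639.5 235.3 163.1] [20.3 20.6  3.8] fit [639.1 235.9]
handle top 83 [626. 225.] [636.6 238.3] rng [636.6 238.2 163.6] [21.  20.8  5.2] fit [636.6 238.3]
collar scene 56 [647. 244.] [645.1 228.6] rng [646.1 228.4 104.5] [52.9 50.1  6.9] fit [643.8 228.8]
collar top 80 [647. 244.] [631.5 229.4] rng [631.6 228.9 104.3] [51.7 52.1  6.6] fit [630.9 227.4]
plate scene 343 [648. 246.] [646.9 226.7] rng [638.4 237.1 100.5] [72.5 75.5  6.9] fit [642.1 236.2]
plate top 776 [648. 246.] [629.4 230.2] rng [637.1 238.1 100.5] [71.3 71.3  7. ] fit [638.7 237.7]
```

Call:
play_rows --angular '[[0,0,0],[0,0,0],[0,0,0],[0,0,0],[0,0,0]]' --xyz '[[0.4,-0.6,-0.2],[0.55,-0.8,-0.25],[0.55,-0.8,-0.25],[0.55,-0.8,-0.25],[0.55,-0.8,-0.25]]' --fingers '[1,1,1,1,1]' --squeeze 40

```text
time: 0.6
tcp_pos: [350.2, 366.3, 182.5]
tcp_rot: [-0.688, -3.065, 0.001]
ft_force: [1.2, -0.3, 0.7]
gripper_width: 85.2
grasp_force: 0.0
```

Call:
play_rows --angular '[[0,0,0],[0,0,0],[0,0,0],[0,0,0],[0,0,0]]' --xyz '[[0.55,-0.8,-0.25],[0.55,-0.8,-0.25],[0.55,-0.8,-0.25],[0.55,-0.8,-0.25],[0.45,-0.7,-0.25]]' --fingers '[1,1,1,1,1]'

```text
time: 1.1
tcp_pos: [456.5, 210.0, 132.7]
tcp_rot: [-0.689, -3.065, 0.0]
ft_force: [0.5, -0.5, 0.1]
gripper_width: 85.4
grasp_force: 0.0
```

Call:
play_rows --angular '[[0,0,0],[0,0,0]]' --xyz '[[0,0,0],[0,0,0]]' --fingers '[1,1]'

```text
time: 1.3
tcp_pos: [455.5, 211.5, 132.8]
tcp_rot: [-0.691, -3.063, 0.0]
ft_force: [-0.8, -0.9, 0.5]
gripper_width: 85.3
grasp_force: 0.0
```

Call:
play_rows --angular '[[0,0,0],[0,0,0],[0,0,0],[0,0,0],[0,0,0]]' --xyz '[[0.02,0.01,-0.5],[0,0,-0.6],[0,0,-0.6],[0,0,-0.5],[0,0,-0.21]]' --fingers '[1,1,1,1,1]'

```text
time: 1.8
tcp_pos: [454.5, 213.1, 35.2]
tcp_rot: [-0.685, -3.063, 0.002]
ft_force: [-0.6, 0.2, 1.3]
gripper_width: 85.3
grasp_force: 0.0
```

Call:
play_rows --angular '[[0,0,0],[0,0,0],[0,0,0],[0,0,0],[0,0,0]]' --xyz '[[0,0,0],[0,0,0],[0,0,0],[0,0,0],[0,0,0]]' --fingers '[0.7,0.6,0.5,0.5,0.5]'

```text
time: 2.3
tcp_pos: [457.3, 212.4, 37.7]
tcp_rot: [0.688, 3.064, 0.001]
ft_force: [0.0, 1.1, 2.0]
gripper_width: 64.9
grasp_force: 45.2
```

```bash
python3 - <<'E'
from h import *
p,d=capture("scene"); cv2.imwrite("pics/s1.png",cv2.cvtColor(cv2.resize(p[100:300,220:420],None,fx=3,fy=3),cv2.COLOR_RGB2BGR)); st()
E
```

```text
time 2.35
tcp_pos [457.278 212.429  37.722]
tcp_rot [6.880e-01 3.064e+00 1.000e-03]
ft_force [-1.056  1.918  2.096]
gripper_width 65.024
grasp_force 45.282
```

View pics/s1.png

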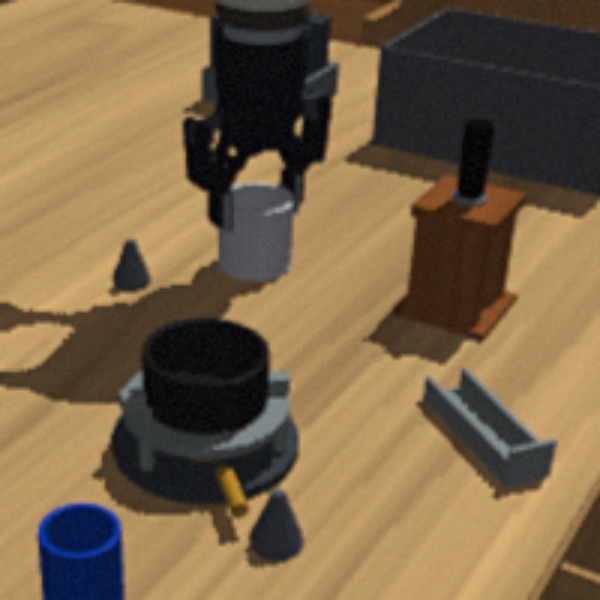

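The liner is gripped near its rim, with both fingers straddling it at (255,220) in the crop. Next I lift it and carry it over the pot.

Call:
play_rows --angular '[[0,0,0],[0,0,0],[0,0,0],[0,0,0],[0,0,0]]' --xyz '[[0,0,0.2],[0,0,0.5],[0,0,0.7],[0,0,0.7],[0,0,0.4]]' --fingers '[0.5,0.5,0.5,0.5,0.5]'

```text
time: 2.85
tcp_pos: [457.6, 212.2, 139.5]
tcp_rot: [0.688, 3.062, 0.002]
ft_force: [1.0, -0.2, -2.8]
gripper_width: 65.0
grasp_force: 45.5
```

Call:
play_rows --angular '[[0,0,0],[0,0,0],[0,0,0],[0,0,0],[0,0,0]]' --xyz '[[0.15,-0.35,0],[0.25,-0.6,0],[0.32,-0.75,0],[0.32,-0.75,0],[0.35,-0.75,0]]' --fingers '[0.5,0.5,0.5,0.5,0.5]'

```text
time: 3.35
tcp_pos: [512.1, 82.9, 137.0]
tcp_rot: [-0.688, -3.065, 0.0]
ft_force: [0.7, 0.1, -2.8]
gripper_width: 64.9
grasp_force: 45.5
```

Call:
play_rows --angular '[[0,0,0],[0,0,0],[0,0,0],[0,0,0],[0,0,0]]' --xyz '[[0.35,-0.75,0],[0.32,-0.75,0],[0.32,-0.75,0],[0.25,-0.6,0],[0.14,-0.35,0]]' --fingers '[0.5,0.5,0.5,0.5,0.5]'

```text
time: 3.85
tcp_pos: [567.8, -45.8, 137.0]
tcp_rot: [-0.691, -3.065, 0.001]
ft_force: [0.3, 0.4, -2.3]
gripper_width: 65.2
grasp_force: 45.5
```

Call:
play_rows --angular '[[0,0,0],[0,0,0],[0,0,0]]' --xyz '[[0,0,0],[0,0,0],[0,0,0]]' --fingers '[0.5,0.5,0.5]'

```text
time: 4.15
tcp_pos: [566.8, -42.6, 136.7]
tcp_rot: [-0.686, -3.065, -0.001]
ft_force: [-0.3, 0.4, -2.2]
gripper_width: 65.1
grasp_force: 45.5
```

```bash
python3 - <<'E'
from h import *
st(); t=bot.state()["tcp_pos"]
for n in("scene","top"):
    p,d=capture(n); cv2.imwrite(f"pics/{n}2.png",cv2.cvtColor(p,cv2.COLOR_RGB2BGR))
    P,_=cloud(n,d)
    Q=near(P,t[:2],45,t[2]-37+4,t[2]-37+40); 
    print(n,len(Q)); Q=Q[Q[:,2]>85]
    if len(Q)>20: 
        f=lambda c:np.hypot(*(Q[:,:2]-c).T)-33
        r=least_squares(f,t[:2],loss='soft_l1');print(r.x,np.std(f(r.x)),Q[:,2].min(),Q[:,2].max())
p=cv2.imread("pics/scene2.png");cv2.imwrite("pics/s2.png",cv2.resize(p[90:290,190:390],None,fx=3,fy=3))
E
```

```text
time 4.15
tcp_pos [566.842 -42.615 136.67 ]
tcp_rot [-6.860e-01 -3.065e+00 -1.000e-03]
ft_force [-0.333  0.395 -2.236]
gripper_width 65.082
grasp_force 45.52
scene 564
[566.88601244 -42.91037184] 1.2286569747355014 103.69508348868015 139.65979026932015
top 172
[588.81221818 -45.73766169] 5.831030485191967 103.88642782182413 134.99482593673733
```

View pics/s2.png

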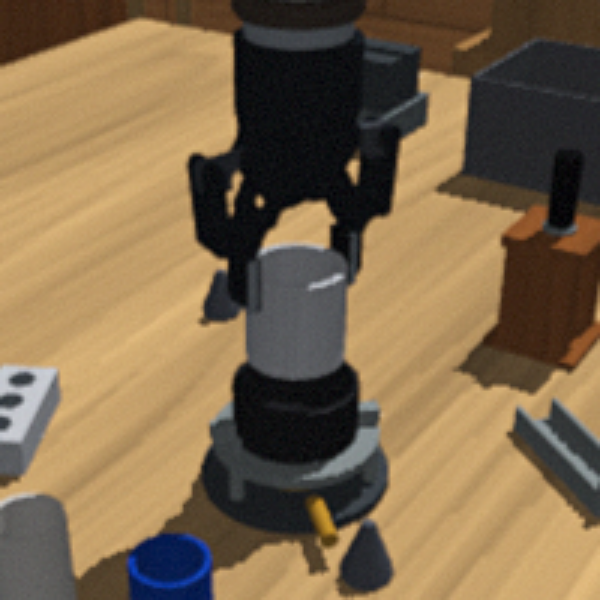

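The liner hangs upright over the pot, at crop (297,310) against the pot at (297,400). I shift it slightly and lower it.

Call:
play_rows --angular '[[0,0,0],[0,0,0],[0,0,0],[0,0,0],[0,0,0]]' --xyz '[[0.03,-0.04,0],[0,0,-0.25],[0,0,-0.35],[0,0,-0.35],[0,0,-0.2]]' --fingers '[0.5,0.5,0.5,0.5,0.5]'

```text
time: 4.75
tcp_pos: [567.1, -45.0, 88.1]
tcp_rot: [-0.688, -3.061, -0.0]
ft_force: [-0.1, 0.2, -3.2]
gripper_width: 64.7
grasp_force: 45.5
```

Call:
play_rows --angular '[[0,0,0],[0,0,0],[0,0,0],[0,0,0],[0,0,0]]' --xyz '[[0,0,-0.05],[0,0,-0.04],[0,0,-0.03],[0,0,0],[0,0,0]]' --fingers '[0.5,0.5,0.5,0.5,0.5]'

```text
time: 5.25
tcp_pos: [569.0, -45.5, 86.6]
tcp_rot: [0.688, 3.064, -0.0]
ft_force: [-0.4, 0.2, -3.2]
gripper_width: 65.0
grasp_force: 45.5
```

Call:
play_rows --angular '[[0,0,0],[0,0,0],[0,0,0],[0,0,0]]' --xyz '[[0,0,-0.02],[0,0,-0.02],[0,0,0],[0,0,0]]' --fingers '[0.5,0.5,0.5,0.5]'

```text
time: 5.65
tcp_pos: [568.6, -45.4, 84.5]
tcp_rot: [-0.688, -3.065, 0.0]
ft_force: [1.0, 0.3, -2.9]
gripper_width: 65.0
grasp_force: 45.5
```

Call:
play_rows --angular '[[0,0,0],[0,0,0],[0,0,0],[0,0,0]]' --xyz '[[0,0,-0.02],[0,0,-0.01],[0,0,0],[0,0,0]]' --fingers '[0.5,0.5,0.5,0.5]'

```text
time: 6.05
tcp_pos: [568.8, -45.5, 83.7]
tcp_rot: [0.688, 3.065, -0.0]
ft_force: [-1.3, -0.1, 1.2]
gripper_width: 65.2
grasp_force: 45.9
```

Contact shows in the force, at the expected height. I release and rise.

Call:
play_rows --angular '[[0,0,0],[0,0,0],[0,0,0],[0,0,0],[0,0,0]]' --xyz '[[0,0,0],[0,0,0],[0,0,0],[0,0,0.1],[0,0,0.6]]' --fingers '[0.8,0.9,1,1,1]'

```text
time: 6.55
tcp_pos: [566.3, -44.8, 108.8]
tcp_rot: [-0.687, -3.059, -0.001]
ft_force: [-0.5, -0.0, 0.0]
gripper_width: 85.4
grasp_force: 0.0
```

Call:
play_rows --angular '[[0,0,0],[0,0,0],[0,0,0],[0,0,0],[0,0,0]]' --xyz '[[0,0,0.8],[0,-0.2,0.5],[-0.15,-0.6,0],[-0.2,-0.8,0],[-0.2,-0.8,0]]' --fingers '[1,1,1,1,1]'

```text
time: 7.05
tcp_pos: [546.6, -142.3, 164.0]
tcp_rot: [0.686, 3.065, -0.0]
ft_force: [0.3, 0.1, -0.6]
gripper_width: 85.3
grasp_force: 0.0
```

Call:
play_rows --angular '[[0,0,0],[0,0,0],[0,0,0],[0,0,0],[0,0,0]]' --xyz '[[-0.2,-0.8,0],[-0.2,-0.8,0],[-0.2,-0.6,0],[-0.18,-0.43,0],[0,0,0]]' --fingers '[1,1,1,1,1]'

```text
time: 7.55
tcp_pos: [514.8, -248.8, 163.7]
tcp_rot: [0.693, 3.064, -0.001]
ft_force: [-0.0, 0.7, 0.2]
gripper_width: 85.7
grasp_force: 0.0
```

```bash
python3 - <<'E'
from h import *
st()
for n in("scene","top"):
    p,d=capture(n); cv2.imwrite(f"pics/{n}3.png",cv2.cvtColor(p,cv2.COLOR_RGB2BGR))
    P,_=cloud(n,d)
    for c,h,ri,ro in(((568,-44),112,28,33),((515.5,-247),76,19,23)):
        Q=near(P,c,45,h-3,h+4)
        if len(Q)>10: print(n,h,len(Q),Q.mean(0),"rng",(Q.min(0)+Q.max(0))/2,circ(Q,ri,ro,c))
E
```

```text
time 7.55
tcp_pos [ 514.817 -248.789  163.661]
tcp_rot [ 6.930e-01  3.064e+00 -1.000e-03]
ft_force [-0.033  0.72   0.229]
gripper_width 85.71
grasp_force 0.0
scene 112 195 [571.55556162 -48.76773407 111.39097666] rng [569.8264988  -46.67013199 111.11341498] [569.82519906 -47.10276004]
scene 76 181 [ 517.01644497 -248.94490657   75.33301095] rng [ 516.2264627  -248.39369799   75.40085249] [ 516.49269214 -248.28635023]
top 112 194 [567.30012509 -45.04698638 111.26997538] rng [567.58834517 -45.51258153 111.71623503] [567.66465293 -45.56872823]
```

The liner rim reads 112 mm, level and seated. Now the dish.

Call:
play_rows --angular '[[0,0,0],[0,0,0],[0,0,0],[0,0,0],[0,0,0]]' --xyz '[[0.02,0.03,-0.4],[0,0,-0.8],[0,0,-0.8],[0,0,-0.6],[0,0,-0.3]]' --fingers '[1,1,1,1,1]'

```text
time: 8.15
tcp_pos: [515.3, -243.1, 44.8]
tcp_rot: [-0.685, -3.062, -0.003]
ft_force: [0.0, 0.6, -0.6]
gripper_width: 85.3
grasp_force: 0.0
```

Call:
play_rows --angular '[[0,0,0],[0,0,0],[0,0,0],[0,0,0],[0,0,0]]' --xyz '[[0,0,0],[0,0,0],[0,0,0],[0,0,0],[0,0,0]]' --fingers '[0.7,0.5,0.4,0.3,0.3]'

```text
time: 8.65
tcp_pos: [517.6, -246.3, 49.4]
tcp_rot: [0.688, 3.062, -0.002]
ft_force: [-0.3, 1.2, 6.6]
gripper_width: 45.2
grasp_force: 41.0
```

Call:
play_rows --angular '[[0,0,0],[0,0,0],[0,0,0]]' --xyz '[[0,0,0],[0,0,0],[0,0,0]]' --fingers '[0.3,0.3,0.3]'

```text
time: 8.95
tcp_pos: [517.6, -246.3, 49.4]
tcp_rot: [0.688, 3.062, -0.002]
ft_force: [-1.5, 0.9, 6.5]
gripper_width: 45.6
grasp_force: 41.0
```

```bash
python3 - <<'E'
from h import *
p,d=capture("scene"); cv2.imwrite("pics/s4.png",cv2.cvtColor(cv2.resize(p[130:330,120:320],None,fx=3,fy=3),cv2.COLOR_RGB2BGR)); st()
E
```

```text
time 9.0
tcp_pos [ 517.632 -246.311   49.372]
tcp_rot [ 6.880e-01  3.062e+00 -2.000e-03]
ft_force [-0.119  0.946  6.997]
gripper_width 45.415
grasp_force 41.023
```

View pics/s4.png

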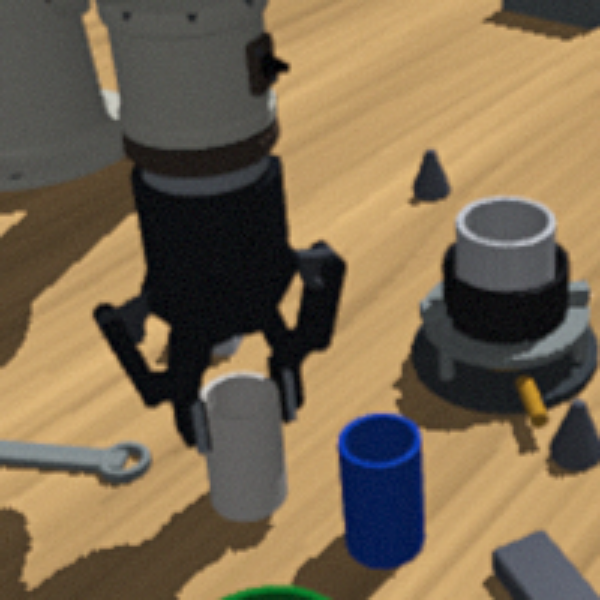

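The dish is gripped at crop (245,420), and the liner stands in the pot. I lift the dish and carry it over the liner.

Call:
play_rows --angular '[[0,0,0],[0,0,0],[0,0,0],[0,0,0],[0,0,0]]' --xyz '[[0,0,0.2],[0,0,0.6],[0,0,0.9],[0,0,0.9],[0,0,0.55]]' --fingers '[0.3,0.3,0.3,0.3,0.3]'

```text
time: 9.5
tcp_pos: [517.0, -246.0, 176.7]
tcp_rot: [0.688, 3.062, -0.003]
ft_force: [0.4, -0.5, -1.5]
gripper_width: 45.7
grasp_force: 41.5
```

Call:
play_rows --angular '[[0,0,0],[0,0,0],[0,0,0],[0,0,0],[0,0,0]]' --xyz '[[0.1,0.3,0],[0.15,0.6,0],[0.2,0.8,0],[0.2,0.8,0],[0.2,0.8,0]]' --fingers '[0.3,0.3,0.3,0.3,0.3]'

```text
time: 10.0
tcp_pos: [549.2, -110.8, 171.1]
tcp_rot: [-0.688, -3.062, -0.002]
ft_force: [0.6, -1.2, -1.8]
gripper_width: 45.2
grasp_force: 41.5
```

Call:
play_rows --angular '[[0,0,0],[0,0,0],[0,0,0],[0,0,0],[0,0,0]]' --xyz '[[0.2,0.8,0],[0.15,0.6,0],[0.1,0.3,0],[0,0,0],[0,0,0]]' --fingers '[0.3,0.3,0.3,0.3,0.3]'

```text
time: 10.5
tcp_pos: [567.7, -45.8, 172.5]
tcp_rot: [-0.688, -3.064, 0.001]
ft_force: [-0.3, -0.5, -1.9]
gripper_width: 45.5
grasp_force: 41.5
```

```bash
python3 - <<'E'
from h import *
st(); t=bot.state()["tcp_pos"]; b=t[2]-49.4
for n in("scene","top"):
    p,d=capture(n); cv2.imwrite(f"pics/{n}5.png",cv2.cvtColor(p,cv2.COLOR_RGB2BGR))
    P,_=cloud(n,d)
    Q=near(P,t[:2],45,b+4,b+38)
    f=lambda c:np.hypot(*(Q[:,:2]-c).T)-23
    r=least_squares(f,t[:2],loss='soft_l1');print(n,len(Q),b,r.x,np.std(f(r.x)))
    for a in (b+4,b+12,b+20,b+28):
        q=Q[(Q[:,2]>=a)&(Q[:,2]<a+8)]; 
        if len(q)>15: print(least_squares(lambda c:np.hypot(*(q[:,:2]-c).T)-23,t[:2],loss='soft_l1').x)
p=cv2.imread("pics/scene5.png");cv2.imwrite("pics/s5.png",cv2.resize(p[90:290,190:390],None,fx=3,fy=3))
E
```

```text
time 10.5
tcp_pos [567.741 -45.791 172.494]
tcp_rot [-6.880e-01 -3.064e+00  1.000e-03]
ft_force [-0.287 -0.548 -1.894]
gripper_width 45.492
grasp_force 41.506
scene 376 123.09418480799823 [565.91953222 -46.29342239] 0.9271006937020633
[565.82549176 -46.40253726]
[565.8347841  -46.48417034]
[565.94423415 -46.23731637]
[566.07520721 -46.07815477]
top 29 123.09418480799823 [565.77948541 -46.41400624] 0.28261265055323265
```

View pics/s5.png

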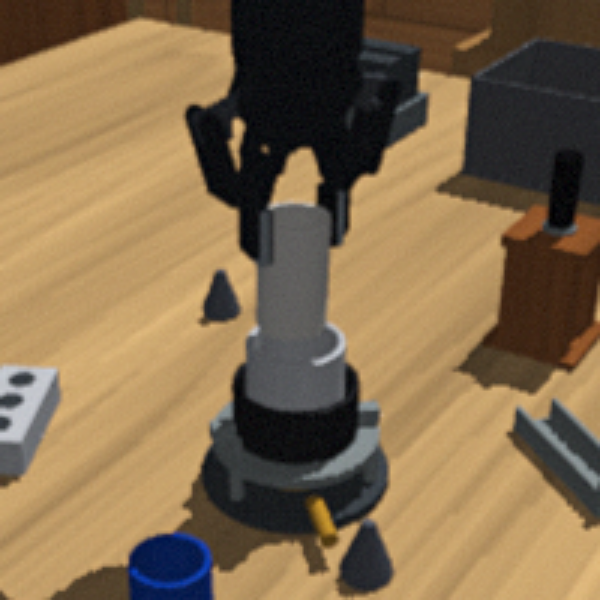

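The dish hangs upright over the liner at crop (293,275), about 3 mm short in x. I shift it and lower.

Call:
play_rows --angular '[[0,0,0],[0,0,0],[0,0,0],[0,0,0],[0,0,0]]' --xyz '[[0.07,0,0],[0,0,-0.25],[0,0,-0.4],[0,0,-0.4],[0,0,-0.25]]' --fingers '[0.3,0.3,0.3,0.3,0.3]'

```text
time: 11.1
tcp_pos: [570.1, -45.6, 119.2]
tcp_rot: [-0.689, -3.063, -0.0]
ft_force: [1.1, -0.5, -1.5]
gripper_width: 45.6
grasp_force: 41.5
```

Call:
play_rows --angular '[[0,0,0],[0,0,0],[0,0,0],[0,0,0],[0,0,0]]' --xyz '[[0,0,-0.03],[0,0,-0.02],[0,0,0],[0,0,0],[0,0,0]]' --fingers '[0.3,0.3,0.3,0.3,0.3]'

```text
time: 11.6
tcp_pos: [571.5, -45.6, 120.0]
tcp_rot: [0.688, 3.064, -0.0]
ft_force: [0.6, -0.2, -2.4]
gripper_width: 45.2
grasp_force: 41.5
```

Call:
play_rows --angular '[[0,0,0],[0,0,0],[0,0,0],[0,0,0]]' --xyz '[[0,0,-0.04],[0,0,-0.03],[0,0,0],[0,0,0]]' --fingers '[0.3,0.3,0.3,0.3]'

```text
time: 12.0
tcp_pos: [571.0, -45.4, 116.4]
tcp_rot: [-0.688, -3.065, 0.0]
ft_force: [-0.5, 0.1, -2.0]
gripper_width: 45.3
grasp_force: 41.5
```

Call:
play_rows --angular '[[0,0,0],[0,0,0],[0,0,0],[0,0,0]]' --xyz '[[0,0,-0.02],[0,0,-0.01],[0,0,0],[0,0,0]]' --fingers '[0.3,0.3,0.3,0.3]'

```text
time: 12.4
tcp_pos: [571.2, -45.5, 115.5]
tcp_rot: [0.688, 3.065, -0.0]
ft_force: [-0.5, -0.1, -0.2]
gripper_width: 45.3
grasp_force: 41.6
```

Call:
play_rows --angular '[[0,0,0],[0,0,0],[0,0,0]]' --xyz '[[0,0,-0.01],[0,0,0],[0,0,0]]' --fingers '[0.3,0.3,0.3]'

```text
time: 12.7
tcp_pos: [571.3, -45.6, 115.4]
tcp_rot: [0.688, 3.065, -0.0]
ft_force: [-1.8, 0.3, 4.0]
gripper_width: 45.8
grasp_force: 41.9
```

Call:
play_rows --angular '[[0,0,0],[0,0,0],[0,0,0],[0,0,0],[0,0,0]]' --xyz '[[0,0,0],[0,0,0],[0,0,0],[0,0,0.1],[0,0,0.6]]' --fingers '[0.6,0.7,0.8,0.8,0.8]'

```text
time: 13.2
tcp_pos: [568.7, -44.8, 140.2]
tcp_rot: [-0.687, -3.059, -0.001]
ft_force: [-0.3, 0.2, -0.6]
gripper_width: 68.3
grasp_force: 0.0
```

Call:
play_rows --angular '[[0,0,0],[0,0,0],[0,0,0],[0,0,0],[0,0,0]]' --xyz '[[0,0,0.8],[0,0.2,0.7],[0.15,0.7,0.1],[0.2,0.8,0],[0.2,0.8,0]]' --fingers '[0.8,0.8,0.7,0.7,0.7]'

```text
time: 13.7
tcp_pos: [593.6, 55.4, 207.8]
tcp_rot: [0.689, 3.064, 0.0]
ft_force: [0.5, 0.0, 0.5]
gripper_width: 59.6
grasp_force: 0.0
```

Call:
play_rows --angular '[[0,0,0],[0,0,0],[0,0,0],[0,0,0],[0,0,0]]' --xyz '[[0.2,0.8,0],[0.2,0.8,0],[0.2,0.8,0],[0.2,0.8,0],[0.2,0.8,0]]' --fingers '[0.7,0.7,0.7,0.7,0.7]'

```text
time: 14.2
tcp_pos: [633.3, 216.0, 207.1]
tcp_rot: [0.688, 3.065, 0.0]
ft_force: [-0.2, 0.2, 0.3]
gripper_width: 59.7
grasp_force: 0.0
```

Call:
play_rows --angular '[[0,0,0],[0,0,0],[0,0,0],[0,0,0],[0,0,0]]' --xyz '[[0.1,0.4,0],[0.03,0.17,0],[0,0,0],[0,0,0],[0,0,0]]' --fingers '[0.7,0.7,0.7,0.7,0.7]'

```text
time: 14.7
tcp_pos: [638.3, 236.2, 207.0]
tcp_rot: [-0.69, -3.065, 0.0]
ft_force: [0.3, -0.2, -0.4]
gripper_width: 59.7
grasp_force: 0.0
```

```bash
python3 - <<'E'
from h import *
st()
for n in("scene","top"):
    p,d=capture(n); cv2.imwrite(f"pics/{n}6.png",cv2.cvtColor(p,cv2.COLOR_RGB2BGR))
    P,_=cloud(n,d)
    for c,h,ri,ro,nm in(((569,-45),112,28,33,"liner"),((569,-45),142,19,23,"dish"),((569,-45),80,38,43,"pot"),((638,237),164,0,11,"probe")):
        Q=near(P,c,ro+6,h-4,h+4)
        if len(Q)>10: print(n,nm,len(Q),"rng",(Q.min(0)+Q.max(0))/2,circ(Q,ri,ro,c),np.median(Q[:,2]))
    Q=near(P,(569,-45),15,90,130)
    if len(Q): print(n,"floor",len(Q),np.median(Q,0),np.ptp(Q,axis=0))
p=cv2.imread("pics/top6.png");q=cv2.imread("pics/scene6.png")
cv2.imwrite("pics/s6.png",np.hstack([cv2.resize(p[150:250,230:330],(400,400)),cv2.resize(q[130:270,230:370],(400,400))]))
E
```

```text
time 14.7
tcp_pos [638.283 236.229 206.997]
tcp_rot [-0.69  -3.065  0.   ]
ft_force [ 0.318 -0.17  -0.359]
gripper_width 59.745
grasp_force 0.0
scene liner 227 rng [569.75822759 -49.20078257 111.97763122] [567.64794754 -43.83969335] 111.77991529785125
scene dish 144 rng [570.58622118 -48.18958279 140.72979228] [570.76153513 -47.82722214] 141.24348684302117
scene pot 284 rng [568.92348088 -46.45171662  79.98675069] [566.64327504 -42.06425175] 79.83821147634552
scene probe 41 rng [638.5586795  235.10374441 162.86916246] [639.18286326 235.18042011] 163.53289962979798
top liner 262 rng [567.79720475 -45.54725445 111.94369893] [566.03792377 -44.14099745] 110.51984914854293
top dish 130 rng [567.79886463 -46.17317147 141.41335278] [568.33843114 -46.2444412 ] 140.8989830822003
top pot 236 rng [566.44160309 -42.84535049  79.90916691] [568.84450944 -43.34456044] 78.87814246452481
top probe 55 rng [635.03408442 239.38608089 163.0688254 ] [636.70814863 238.18263361] 163.26825545051778
top floor 133 [570.59421832 -45.09966628 107.38374645] [24.61944558 28.18404132  8.0751212 ]
```

View pics/s6.png

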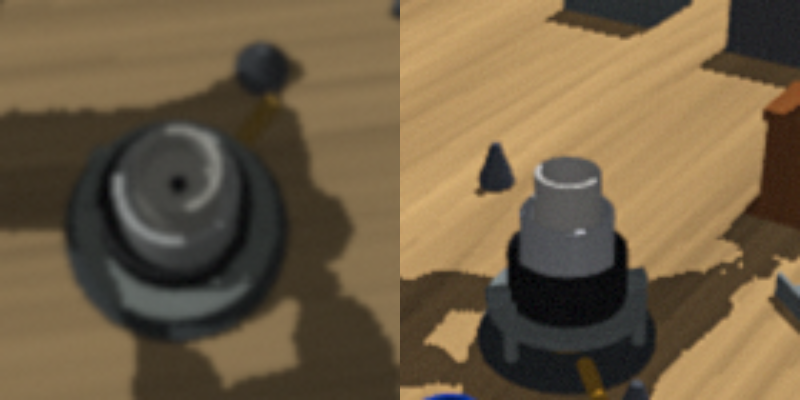

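Both rims read as expected (liner 112, dish about 142), the dish floor is near 108, and the dark spot sits at left-crop (180,183). Now the probe.

Call:
play_rows --angular '[[0,0,0],[0,0,0],[0,0,0],[0,0,0],[0,0,0]]' --xyz '[[0,0.01,-0.3],[0,0,-0.6],[0,0,-0.6],[0,0,-0.4],[0,0,-0.15]]' --fingers '[0.7,0.7,0.7,0.7,0.7]'

```text
time: 15.3
tcp_pos: [636.6, 237.3, 121.8]
tcp_rot: [-0.688, -3.061, 0.003]
ft_force: [-0.0, 0.0, 0.3]
gripper_width: 59.9
grasp_force: 0.0
```

Call:
play_rows --angular '[[0,0,0],[0,0,0],[0,0,0],[0,0,0],[0,0,0]]' --xyz '[[0,0,0],[0,0,0],[0,0,0],[0,0,0],[0,0,0]]' --fingers '[0.5,0.4,0.3,0.2,0.1]' --squeeze 60

```text
time: 15.8
tcp_pos: [639.3, 237.9, 126.7]
tcp_rot: [0.688, 3.063, 0.002]
ft_force: [0.4, -1.3, 4.1]
gripper_width: 20.7
grasp_force: 58.6
```

Call:
play_rows --angular '[[0,0,0],[0,0,0],[0,0,0]]' --xyz '[[0,0,0],[0,0,0],[0,0,0]]' --fingers '[0.1,0.1,0.1]'

```text
time: 16.1
tcp_pos: [639.3, 238.0, 126.7]
tcp_rot: [0.688, 3.063, 0.002]
ft_force: [0.8, -0.2, 5.5]
gripper_width: 20.4
grasp_force: 58.6
```

```bash
python3 - <<'E'
from h import *
st(); P,_=cloud("scene")
Q=near(P,(639,235),25,152,175); print(len(Q),(Q.min(0)+Q.max(0))/2,Q.max(0))
Q=near(P,(639,235),16,101,107); print(len(Q),np.median(Q,0))
E
```

```text
time 16.1
tcp_pos [639.328 237.96  126.689]
tcp_rot [6.880e-01 3.063e+00 2.000e-03]
ft_force [ 0.773 -0.192  5.521]
gripper_width 20.374
grasp_force 58.595
176 [640.95653536 232.12070854 163.50694387] [659.1273436  254.1867897  174.94928102]
38 [642.08385604 230.13868599 103.56687799]
```

Call:
play_rows --angular '[[0,0,0],[0,0,0],[0,0,0],[0,0,0],[0,0,0]]' --xyz '[[0,0,0.15],[0,0,0.4],[0,0,0.7],[0,0,0.9],[0,0,0.9]]' --fingers '[0.1,0.1,0.1,0.1,0.1]'

```text
time: 16.65
tcp_pos: [637.8, 237.7, 248.6]
tcp_rot: [-0.688, -3.065, 0.0]
ft_force: [0.9, 0.4, -0.6]
gripper_width: 20.7
grasp_force: 58.7
```

Call:
play_rows --angular '[[0,0,0],[0,0,0],[0,0,0],[0,0,0],[0,0,0]]' --xyz '[[0,0,0.6],[0,-0.1,0],[-0.1,-0.4,0],[-0.15,-0.6,0],[-0.18,-0.75,0]]' --fingers '[0.1,0.1,0.1,0.1,0.1]'

```text
time: 17.15
tcp_pos: [619.9, 163.4, 269.2]
tcp_rot: [-0.686, -3.063, 0.001]
ft_force: [0.4, -0.4, -0.9]
gripper_width: 20.8
grasp_force: 58.8
```

Call:
play_rows --angular '[[0,0,0],[0,0,0],[0,0,0],[0,0,0],[0,0,0]]' --xyz '[[-0.18,-0.75,0],[-0.18,-0.75,0],[-0.18,-0.75,0],[-0.18,-0.75,0],[-0.18,-0.75,0]]' --fingers '[0.1,0.1,0.1,0.1,0.1]'

```text
time: 17.65
tcp_pos: [583.8, 12.6, 269.5]
tcp_rot: [-0.688, -3.063, 0.0]
ft_force: [-0.1, -0.4, -1.0]
gripper_width: 20.2
grasp_force: 58.8
```

Call:
play_rows --angular '[[0,0,0],[0,0,0],[0,0,0],[0,0,0],[0,0,0]]' --xyz '[[-0.18,-0.7,0],[-0.15,-0.5,0],[-0.05,-0.3,0],[0,0,0],[0,0,0]]' --fingers '[0.1,0.1,0.1,0.1,0.1]'

```text
time: 18.15
tcp_pos: [569.8, -45.6, 270.4]
tcp_rot: [-0.688, -3.065, -0.001]
ft_force: [-0.2, -0.3, -0.7]
gripper_width: 20.9
grasp_force: 58.8
```

```bash
python3 - <<'E'
from h import *
st(); t=bot.state()["tcp_pos"]; o=t[2]-26.7
for n in("scene","top"):
    p,d=capture(n); cv2.imwrite(f"pics/{n}7.png",cv2.cvtColor(p,cv2.COLOR_RGB2BGR))
    P,_=cloud(n,d)
    for a,b,r,nm in((o-52,o-38,4,"stem lo"),(o-35,o-20,4,"stem"),(o-20,o-5,4,"stem up"),(o-79,o-56,3,"tip"),(o-3,o+5,14,"collar")):
        q=near(P,t[:2],20,a,b)
        if len(q)>5: print(n,nm,len(q),least_squares(lambda c:np.hypot(*(q[:,:2]-c).T)-r,t[:2],loss='soft_l1').x,np.median(q,0))
    for h,ri,ro in((142,19,23),):
        q=near(P,(569.5,-47),30,h-4,h+3); print(n,"dish",len(q),(q.min(0)+q.max(0))/2,circ(q,ri,ro,(569.5,-47)))
q=cv2.imread("pics/scene7.png")
cv2.imwrite("pics/s7.png",cv2.resize(q[80:280,210:370],(480,600)))
E
```

```text
time 18.15
tcp_pos [569.794 -45.642 270.434]
tcp_rot [-6.880e-01 -3.065e+00 -1.000e-03]
ft_force [-0.24  -0.259 -0.686]
gripper_width 20.867
grasp_force 58.815
scene stem lo 31 [568.74895098 -45.50696117] [570.48035858 -48.4630343  199.3116215 ]
scene stem 38 [568.88053019 -45.83368617] [571.13077894 -48.49648437 216.07118427]
scene stem up 39 [569.02125778 -45.67823254] [570.62746635 -48.74060399 231.56437344]
scene tip 31 [568.31517991 -45.28911115] [570.07159091 -47.04464575 176.91793919]
scene collar 51 [568.27940877 -44.8585772 ] [575.47047546 -54.81421333 247.42812859]
scene dish 141 [569.92268361 -47.76877465 140.90432593] [570.47482793 -47.95264407]
top stem lo 10 [567.82772875 -44.83665136] [564.47753646 -44.47561544 195.40888384]
top tip 7 [568.35922423 -45.08353044] [565.50489377 -44.18844438 174.74263334]
top collar 36 [570.03767203 -45.98635342] [559.67515012 -38.43591502 246.67343131]
top dish 49 [573.135151   -46.36459349 141.00423638] [567.87126466 -46.00849313]
```

View pics/s7.png

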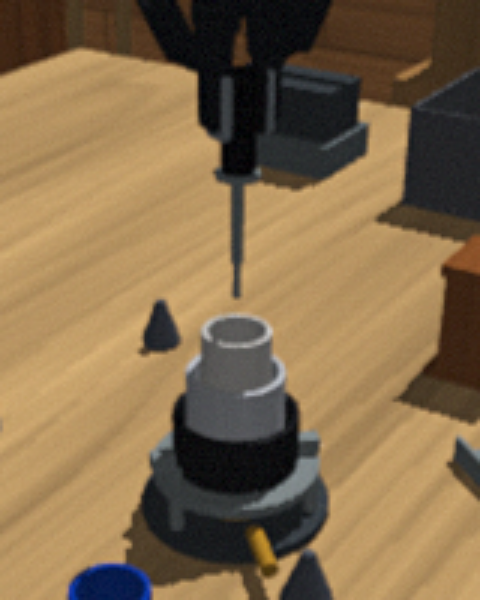

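The probe hangs upright at crop (237,230), above the dish at (237,330). I shift it slightly and lower it into the dish.

Call:
play_rows --angular '[[0,0,0],[0,0,0],[0,0,0],[0,0,0],[0,0,0]]' --xyz '[[0.03,-0.04,0],[0,0,-0.25],[0,0,-0.4],[0,0,-0.35],[0,0,-0.2]]' --fingers '[0.1,0.1,0.1,0.1,0.1]'

```text
time: 18.75
tcp_pos: [570.1, -47.4, 220.5]
tcp_rot: [-0.687, -3.062, -0.0]
ft_force: [-0.1, 0.1, -1.1]
gripper_width: 20.7
grasp_force: 58.8
```

Call:
play_rows --angular '[[0,0,0],[0,0,0],[0,0,0],[0,0,0]]' --xyz '[[0,0,0],[0,0,0],[0,0,0],[0,0,0]]' --fingers '[0.1,0.1,0.1,0.1]'

```text
time: 19.15
tcp_pos: [571.5, -48.0, 223.8]
tcp_rot: [0.688, 3.064, -0.0]
ft_force: [0.3, -0.2, -1.0]
gripper_width: 20.9
grasp_force: 58.8
```

```bash
cat > m.py <<'E'
from h import *
F=[];T=[]
for i in range(4):
    for n in("scene","top"):
        p,d=capture(n); s=bot.state(); F.append(s["ft_force"]);T.append(s["tcp_pos"])
        if i==0:
            np.save(n+"l.npy",d); cv2.imwrite(f"pics/{n}l.png",cv2.cvtColor(p,cv2.COLOR_RGB2BGR))
t=np.mean(T,0);print("tcp",t,np.std(T,0),"F",np.mean(F,0),np.std(F,0)); o=t[2]-26.7
for n in("scene","top"):
    P,_=cloud(n,np.load(n+"l.npy"))
    q=near(P,t[:2],18,o-12,o+12); print(n,"collar z",q[:,2].min(),np.median(q,0),o)
    for a,b,r,nm in((o-30,o-5,4,"stem"),(o-2,o+5,14,"collar")):
        q=near(P,t[:2],20,a,b)
        if len(q)>5: print(n,nm,len(q),least_squares(lambda c:np.hypot(*(q[:,:2]-c).T)-r,t[:2],loss='soft_l1').x,np.median(q,0))
    q=near(P,(569.5,-47),30,138,145); q=q[np.hypot(*(q[:,:2]-t[:2]).T)>10]; print(n,"dish",len(q),circ(q,19,23,(569.5,-47)))
E
python3 m.py
```

```text
tcp [571.2127333  -47.88490365 223.22168513] [0.12240578 0.04460109 0.22829235] F [-0.08271257 -0.12321903 -0.60063784] [0.5337427  0.41686174 0.39110463]
scene collar z 184.82838274803802 [574.74070189 -55.46550693 201.07067447] 196.52168512685873
scene stem 57 [570.67627335 -48.07984157] [572.59358066 -50.96481728 180.16469452]
scene collar 40 [570.24341148 -47.32421895] [577.67987883 -57.46053856 200.62774386]
scene dish 132 [570.41465097 -47.84596986]
top collar z 196.7087630515814 [560.58298356 -42.25433541 200.75325409] 196.52168512685873
top collar 31 [571.49620713 -48.4002701 ] [561.09303474 -40.37996732 199.95142346]
top dish 47 [568.31991861 -46.27359958]
```

Call:
play_rows --angular '[[0,0,0],[0,0,0],[0,0,0],[0,0,0],[0,0,0]]' --xyz '[[-0.03,0.02,-0.05],[0,0,-0.05],[0,0,-0.05],[0,0,0],[0,0,0]]' --fingers '[0.1,0.1,0.1,0.1,0.1]'

```text
time: 20.05
tcp_pos: [569.8, -47.0, 216.8]
tcp_rot: [-0.688, -3.065, 0.0]
ft_force: [0.1, 0.6, -0.5]
gripper_width: 20.3
grasp_force: 58.8
```

```bash
python3 m.py | grep -v top
```

```text
tcp [569.90718025 -47.04857253 216.9731409 ] [0.01884042 0.01289911 0.03706001] F [-0.28631291  0.05180128 -0.73072093] [0.36195035 0.55785641 0.40257457]
scene collar z 179.28882881999465 [573.40116992 -54.47849277 194.31074321] 190.27314089621697
scene stem 49 [569.26782073 -47.13298361] [571.21839639 -50.10259056 173.55445265]
scene collar 49 [568.16424656 -46.19662351] [575.53103658 -55.58621768 193.78270533]
scene dish 135 [570.42256723 -47.55936544]
```

Call:
play_rows --angular '[[0,0,0],[0,0,0],[0,0,0],[0,0,0],[0,0,0]]' --xyz '[[0,0,-0.05],[0,0,-0.05],[0,0,0],[0,0,0],[0,0,0]]' --fingers '[0.1,0.1,0.1,0.1,0.1]'

```text
time: 20.95
tcp_pos: [569.9, -47.1, 213.0]
tcp_rot: [0.688, 3.065, -0.0]
ft_force: [1.2, -0.3, 0.3]
gripper_width: 20.7
grasp_force: 58.8
```

```bash
python3 m.py | head -1
```

```text
tcp [569.88082442 -47.04397722 212.95413101] [0.01291261 0.01028276 0.03072924] F [ 0.32283688  0.3539103  -0.3403402 ] [0.64287353 0.32401034 0.40862441]
```

Call:
play_rows --angular '[[0,0,0],[0,0,0],[0,0,0],[0,0,0],[0,0,0]]' --xyz '[[0,0,-0.05],[0,0,-0.03],[0,0,0],[0,0,0],[0,0,0]]' --fingers '[0.1,0.1,0.1,0.1,0.1]'

```text
time: 21.85
tcp_pos: [569.9, -47.0, 209.8]
tcp_rot: [0.688, 3.065, -0.0]
ft_force: [0.4, -0.2, 0.5]
gripper_width: 20.9
grasp_force: 58.8
```

```bash
python3 m.py | head -1;python3 m.py | head -1
```

```text
tcp [569.89633785 -47.04592494 209.76979808] [0.01453231 0.01008964 0.031364  ] F [ 0.0146776  -0.01321446  0.51195287] [0.52012535 0.50577123 0.48562805]
tcp [569.88182319 -47.03634943 209.71544436] [0.00749953 0.00694059 0.01748587] F [ 0.06811148 -0.04168347  0.56898813] [0.54323919 0.52746683 0.3854914 ]
```

Call:
play_rows --angular '[[0,0,0],[0,0,0],[0,0,0],[0,0,0],[0,0,0]]' --xyz '[[0,0,-0.03],[0,0,-0.03],[0,0,0],[0,0,0],[0,0,0]]' --fingers '[0.1,0.1,0.1,0.1,0.1]'

```text
time: 23.15
tcp_pos: [569.9, -47.0, 207.4]
tcp_rot: [0.688, 3.065, -0.0]
ft_force: [0.2, -0.2, 1.5]
gripper_width: 20.6
grasp_force: 58.8
```

```bash
python3 m.py ;python3 m.py | head -1; python3 - <<'E'
import cv2,numpy as np
p=cv2.imread("pics/topl.png");q=cv2.imread("pics/scenel.png")
cv2.imwrite("pics/s8.png",np.hstack([cv2.resize(p[130:270,210:350],(400,400)),cv2.resize(q[130:270,220:360],(400,400))]))
E
```

```text
tcp [569.8795786 -47.0454938 207.3492336] [0.01159867 0.00807441 0.02315092] F [ 0.13873056 -0.73709874  1.42030201] [0.24788269 0.57403453 0.57766557]
scene collar z 169.18814631504287 [573.57264062 -55.10723828 185.2682154 ] 180.64923359711548
scene stem 46 [569.55046822 -47.17222156] [571.62874048 -50.10285958 163.84918451]
scene collar 43 [568.62644129 -46.36308172] [574.99224277 -57.04673701 184.3317003 ]
scene dish 134 [570.67344907 -47.86784841]
top collar z 180.64740716904635 [558.35391117 -41.71276875 184.38413581] 180.64923359711548
top collar 32 [569.84728552 -47.88275662] [559.32648917 -40.53881242 183.35499431]
top dish 50 [568.62567818 -46.22146622]
tcp [569.87320715 -47.03511626 207.31139113] [0.00675882 0.01409592 0.0133095 ] F [ 0.1691368  -0.21043584  1.46197824] [0.39566684 0.41704988 0.38311889]
```

View pics/s8.png

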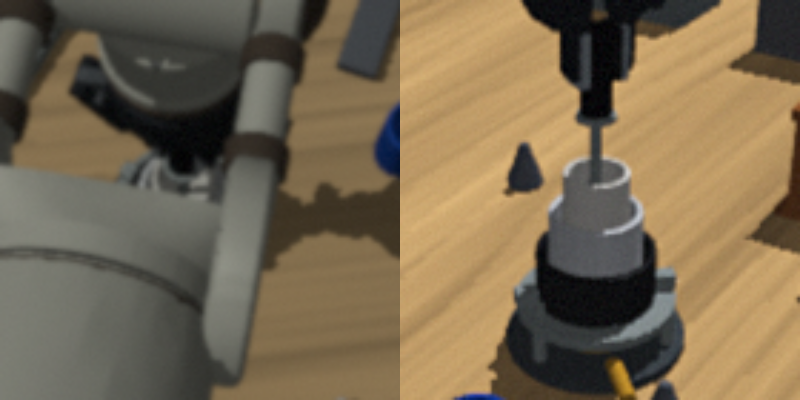

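The probe stands upright in the dish (right crop (597,150)). The push is about 2.1 N, or about 7 mm of plunger travel, and steady. I'm handing in.

```bash
python3 -c "
from bench import bot
print(bot.hand_in())"
```

```text
the job is handed in; nothing more can be done
None
```

The job is handed in after about 24 s of robot time: the liner stands in the pot, the dish stands in the liner, and the probe is held upright on the spot with its tip about 7 mm in, by force (about 2.1 N) and height; no verdict came back.

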